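Sort two tool batteries and hold the charger's recessed reset

TASK

Get the bench charger going again: set the battery pack with the round tag down in the charger's bay and the pack with the narrow bar-shaped tag in the steel reject tray, and let go of both. Then take the pin punch out of its wooden block, reach its pin down through the round hole in the charger's metal block and press the recessed reset button fully down, and finish like that, with the punch still in the gripper and the button held down. Leave the putty tin, tape measure and sanding block where they are.

Things in the scene. Friction and masses are not known exactly. Their poses are not given: they have to be found in the camera images.
- charger: Bench charger, fixed: grey slab 140 (x) x 240 (y) x 30 mm, origin at the centre of its underside on the bench, z up, yaw within about 0.25 rad of the world axes. On its top: the pack bay (towards its +y end) and an aluminium reset block 60 x 60 x 32 mm (towards its -y end, top 62 mm above the bench).
- bay (a point): Centre of the bay's floor (30 mm above the bench, at x 0, y +60 mm in the charger's frame), axes as the charger. The bay is a rectangle of black walls 10 mm high, 6 mm thick, inside 94 mm (x) x 64 mm (y).
- reset_mouth (a point): Centre of the mouth of the round reset hole in the top of the reset block (x 0, y -70, z 62 mm in the charger's frame), axes as the charger. The hole is vertical, 18 mm across with a small chamfer. The white button at its bottom is 16 mm across; its top lies 22 mm below the mouth when not pressed.
- reset_button (a joint): Travel of the recessed reset button, m: 0 released, 0.006 fully down (moves straight down). Sprung: begins to move at about 2 N, fully down at about 6.5 N; it springs back when let go.
- pack_round: Good battery pack, loose, 0.35 kg: black body 80 (x) x 50 (y) x 36 mm with a grey rail 66 x 36 x 7 mm on top, and on that a white round tag 32 mm across, 2 mm thick (45 mm high in all). Origin at the centre of its underside, z up. Grip it across its 50 mm width (along its y). Either way round in the bay will do.
- pack_bar: Failed battery pack, loose: the same as the other, but its tag is a white narrow bar 60 (x) x 10 (y) x 2 mm. Origin at the centre of its underside.
- reject_tray_in (a point): Centre of the inner floor of the reject tray, 6 mm above the bench, axes as the tray (long side x). A fixed open steel tray 106 (x) x 76 (y) x 15 mm outside, walls 6 mm thick and 9 mm high above the inner floor, inside 94 x 64 mm. Either way round will do.
- punch_block: Fixed wooden block 70 x 70 x 50 mm with a vertical 11 mm hole at its centre that holds the punch. Origin at the centre of its underside.
- punch: Pin punch, loose, 0.11 kg, standing upright in the block: straight steel pin 8 mm across and 48 mm long below a round wooden handle 24 mm across, 74 mm long. Origin at the tip of the pin, z towards the handle (122 mm long in all). It stands with the handle's shoulder on top of the block, the tip 2 mm above the bench.
- punch_tip (a point): The punch's tip, centre of the flat end of the pin.
- punch_grip (a point): Point on the handle's axis 90 mm above the tip, a good height for the TCP (fingers close on the 24 mm round handle, from any side).
- putty_tin: Bystander: round tin 72 mm across, 55 mm high, beyond the charger. Origin at the centre of its underside.
- tape_measure: Bystander: yellow tape measure 65 x 32 x 62 mm. Origin at the centre of its underside.
- sanding_block: Bystander: cork sanding block 70 x 110 x 26 mm. Origin at the centre of its underside.
Mind the look-alikes: they are no part of the job. Leave any pink or turquoise look-alike of the pack_bar alone.

How it is judged:
By the outcome, as a careful person would: the job done as asked, in the order asked, and still so for the second after the job is handed in, while the arm keeps its last pose, push and grip.
It also fails if it takes over 72 s, if anything falls off the work surface, if the arm or the gripper's body presses on something with over 40 N, if the wrist force passes 120 N, or if a joint passes its speed limit or range.

ROBOT

A 6-joint arm with a two-finger parallel gripper is mounted at the origin on the work surface. World frame = base frame: x ahead of the robot, y to its left, z up, the work surface at z = 0. Lengths are in m, angles in rad, forces in N, time in s.
With the tool pointing down it reaches from about 0.35 to 0.85 m from the base axis. Payload 8.1 kg.
Tool frame: the origin (TCP) lies between the finger pads, 19 mm behind the fingertips; this is the grasp point; z points along the fingers, y is the line along which they close (so a half turn about z gives the same grasp; the last joint's range is limited). The gripper opens to 93 mm and grips with 3 to 60 N. Pads are 15 mm wide; open, the fingers measure 128 mm over their backs; the gripper's body (75 mm by 188 mm) begins 65 mm behind the grasp point.
Start: joints at [1.205, 0.13, 1.488, -0, 1.523, -0.085], TCP at [0.166, 0.577, 0.237] pointing down, gripper open.
Joint ranges: [-2.96, 2.96], [-0.89, 2.26], [0.02, 2.5], [-1.34, 4.48], [0, 2.73], [-2.66, 2.66]. Speed limits (rad/s): [2.39, 2.39, 2.79, 3.14, 3.14, 3.14].

INTERFACE

Orientations are given as a rotation vector (axis times angle).
In Python, from plant import monitor, eyes, ticket gives the robot as it stands.
- The arm moves only by the tool arm_command, never from a script. Its argument "deltas" is a list that holds one entry, the list of rows, each a list of 6 numbers: the shift along the world's x, y, z in cm, then the turn, a rotation vector about the world's x, y, z in degrees. In form: [[[tx, ty, tz, rx, ry, rz], ...]]. A call has 1 to 12 rows; each row shifts and turns the commanded pose from where the row before left it; what a row does not reach is not made up. A row lasts 1/12 s, in which the tool goes at most 41.7 mm and 7.16 degrees, less where a joint would pass 70% of its speed; a pose out of reach is approached as far as the arm can. A call is refused whole if a number of a shift passes 4.17 or a number of a turn 7.16, either way. A call with a gripper value outside its range is refused whole. "gripper" is the opening, from -1 (shut) to 1 (fully open), set as the call begins (left out, the last holds). The fingers move at their own pace and stop on an object; "squeeze" is the grip in N (left out, the last holds). Time passes only in rows, so rows that do not move let the fingers close. It gives the time, the measured TCP pose, the force, the opening and the grip force at its end, in the units of the state.
- monitor.read_state(): the state, without advancing time (a new reading comes with each control period).
- eyes.read_camera(name): name is "scene" or "top"; returns the picture (480x640x3 uint8, blue, green, red); there is no depth.
- eyes.camera_model(name): a dict with "fx", "fy", "cx", "cy" (pixels), "k1" (the pictures are not rectified: a ray, as slopes to the right and down, at radius r is drawn at 1 + k1 r^2 times it, then the intrinsics apply), "rvec" (rotation vector, rad) and "tvec" (3), from world to camera coordinates, as OpenCV has them. Camera axes: x right, y down, z forward; pixel columns grow to the right and rows downward; lengths in m; the calibration is good to about 2 mm. A picture is of the moment at which its call begins. camera_model takes no time and is no camera call.
- ticket.close_job(): hands the job in; it is judged then, once.
The state is a dict: "t": time; "q": joint angles; "dq": joint speeds; "joint_torque": joint torques, N m; "tool_pos": TCP position; "orientation": TCP orientation; "force": force on the tool from outside, world axes, zero at the start; "wrist_torque": the same for the moment, N m; "opening": finger opening in m; "gripper_force": force on a finger pad.
Only numpy, scipy, OpenCV 4.12 (cv2) and the standard library are available. Lean on these libraries where they do the work, as an engineer would, in place of code of your own. Each camera call takes 0.05 s, during which the arm holds its last target. There are 200 camera calls.

## Working session

There is one attempt and no reset: what is moved stays moved. The work goes in short steps, Python scripts to look and compute and a tool call to move; the robot and the scene stay as the last step left them, time stands still between calls to the robot, and variables do not carry over. Pictures are saved under pics/ and viewed, at most 10 in all, crops included, and the job is handed in when it is done.

Besides the shell and the picture viewer there is one more tool, called after "Request:" as name(argument=value, ...), one argument or row to a line, values as JSON. arm_command: Moves the arm, as the interface text tells. Its arguments: {"type":"object","properties":{"deltas":{"type":"array"},"gripper":{"type":"number"},"squeeze":{"type":"number"}},"required":["deltas"]}

```bash
mkdir -p pics; ls
python3 - <<'E'
from plant import monitor, eyes, ticket
import cv2
s=monitor.read_state();print(s)
for n in("scene","top"):
    cv2.imwrite(f"pics/{n}0.png",eyes.read_camera(n));print(eyes.camera_model(n))
E
```

```text
pics
{'t': 0.0, 'q': array([ 1.20455067e+00,  1.31177766e-01,  1.48924515e+00, -3.99733907e-05,
        1.52298652e+00, -8.54054481e-02]), 'dq': array([ 0.00049557,  0.00023313, -0.00054851,  0.0006461 , -0.0011688 ,
        0.00123427]), 'joint_torque': array([-1.59922674e-03, -5.59859347e+01, -4.91740358e+01,  7.65606528e-02,
        3.59778351e-02, -2.19912135e-04]), 'tool_pos': array([0.16610623, 0.5760073 , 0.23639623]), 'orientation': array([-4.39639785e-01, -3.11030579e+00,  2.79504987e-03]), 'force': array([ 0.11026438, -0.7397592 ,  0.23067248]), 'wrist_torque': array([ 0.00105759, -0.04490129, -0.04596   ]), 'gripper_force': 0.0, 'opening': 0.09326311196413066}
{'fx': 486.4801671594891, 'fy': 486.4801671594891, 'cx': 320.10725251081516, 'cy': 233.3957094105377, 'k1': -0.1302533100233935, 'rvec': array([ 2.04138872,  0.9380037 , -0.47928799]), 'tvec': array([-0.41439246, -0.18718282,  1.49317046])}
{'fx': 506.14422982532454, 'fy': 506.14422982532454, 'cx': 326.859754832041, 'cy': 246.31804209775035, 'k1': 0.04329097664327189, 'rvec': array([ 2.1964295 , -2.15199469,  0.09445284]), 'tvec': array([0.04010257, 0.58371004, 1.15722923])}
```

View pics/scene0.png

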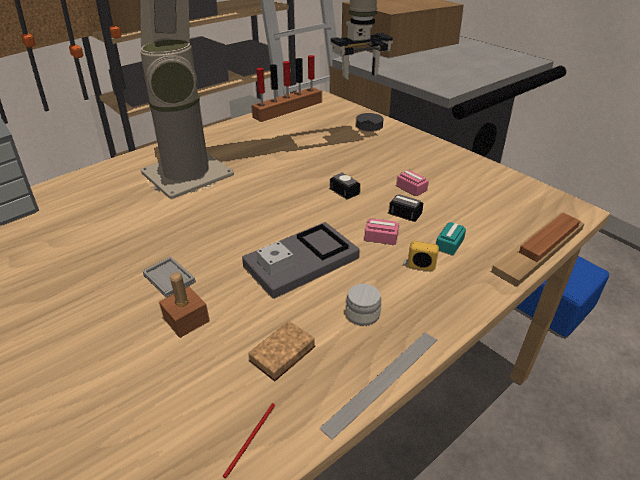

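View pics/top0.png

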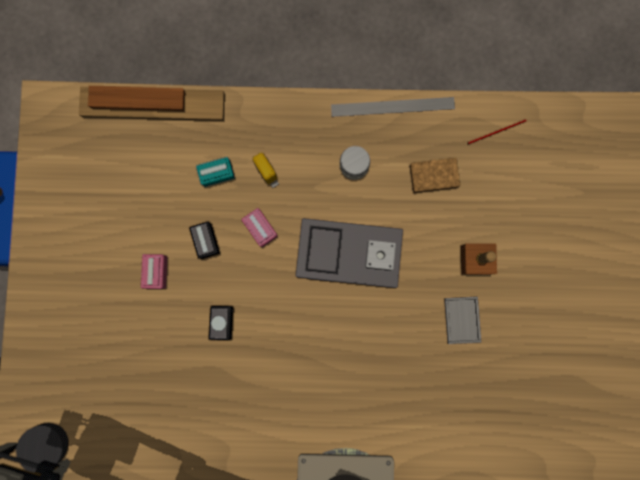

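The top view shows the round-tag pack at about (220,323). A black pack with a bar tag is at (204,240). Look-alikes with bar tags are pink at (259,227) and (153,271) and turquoise at (215,171). The black one fits pack_bar because it has the stated body colour. The charger is at (350,253) with its hole near (380,255), the tray at (462,320) and the punch block at (479,259). I'll confirm the packs and the other targets in enlarged crops.

```bash
cat > h.py <<'E'
import numpy as np, cv2
from plant import eyes
def cast(name,uv,z):
    c=eyes.camera_model(name);K=np.array([[c['fx'],0,c['cx']],[0,c['fy'],c['cy']],[0,0,1]])
    p=cv2.undistortPoints(np.float64(uv).reshape(-1,1,2),K,np.array([c['k1'],0,0,0]))[:,0]
    R=cv2.Rodrigues(c['rvec'])[0];o=-R.T@c['tvec'];d=np.c_[p,np.ones(len(p))]@R
    return o+d*((z-o[2])/d[:,2])[:,None]
def proj(name,P):
    c=eyes.camera_model(name);K=np.array([[c['fx'],0,c['cx']],[0,c['fy'],c['cy']],[0,0,1]])
    return cv2.projectPoints(np.float64(P).reshape(-1,1,3),c['rvec'],c['tvec'],K,np.array([c['k1'],0,0,0]))[0][:,0]
def blobs(mask,roi,amin=20):
    x0,y0,x1,y1=roi;m=np.zeros_like(mask);m[y0:y1,x0:x1]=mask[y0:y1,x0:x1]
    cs=cv2.findContours(m,cv2.RETR_CCOMP,cv2.CHAIN_APPROX_NONE)[0]
    return sorted([c for c in cs if cv2.contourArea(c)>amin],key=cv2.contourArea)[::-1]
def rect(name,c,z):
    w=cast(name,c.reshape(-1,2),z)[:,:2]
    (cx,cy),(a,b),t=cv2.minAreaRect(np.float32(w*1000))
    if a<b:a,b,t=b,a,t+90
    return np.round([cx,cy,a,b,(t+90)%180-90],1)
E
python3 - <<'E'
from h import *
t=cv2.imread('pics/top0.png');s=cv2.imread('pics/scene0.png')
a=cv2.resize(t[200:350,130:290],None,fx=2.5,fy=2.5,interpolation=2)   #400x375
b=cv2.resize(t[205:355,290:500],None,fx=1.9,fy=1.9,interpolation=2)   #399x285
c=cv2.resize(s[160:285,310:470],None,fx=2.5,fy=1.8,interpolation=2)
im=np.zeros((600,800,3),np.uint8);im[:375,:400]=a;im[:285,400:799]=b;im[375:600,:400]=c
d=cv2.resize(s[215:340,140:365],None,fx=1.75,fy=2.4,interpolation=2);im[300:600,400:793]=d[:300,:393]
cv2.imwrite('pics/crop1.png',im)
E
```

```text
(no output)
```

View pics/crop1.png

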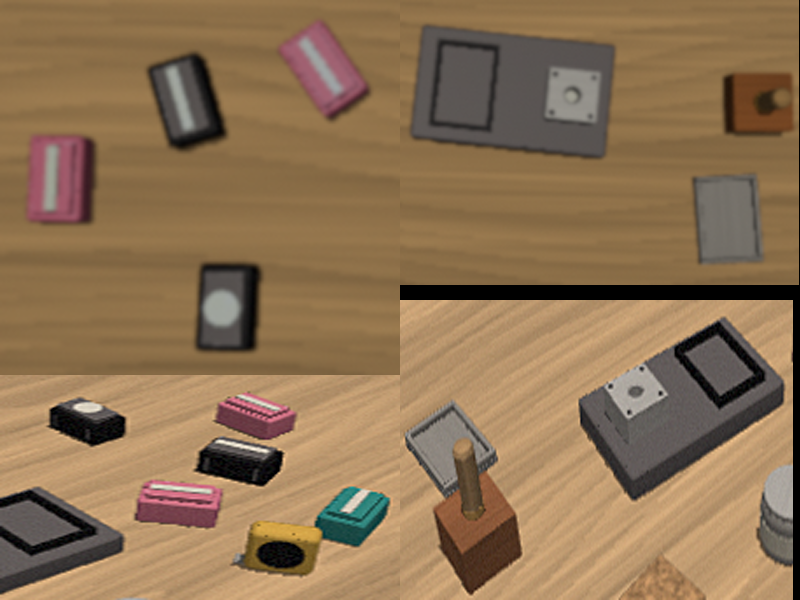

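The crops confirm the two black packs: round tag at crop (222,308), and the bar on the only black bar-tagged body at crop (185,97). Next I measure everything.

Run:
```python
from h import *
for n in ('top','scene'):
    i=cv2.imread(f'pics/{n}0.png');hsv=cv2.cvtColor(i,cv2.COLOR_BGR2HSV);H,S,V=cv2.split(hsv)
    M=lambda c:(c*255).astype(np.uint8)
    R={'top':dict(rnd=(195,295,245,350),bar=(180,215,228,268),chg=(285,210,415,295),blk=(455,235,505,285),tray=(435,285,490,350)),
     'scene':dict(rnd=(325,168,366,202),bar=(385,190,428,223),chg=(238,218,365,298),blk=(155,265,215,338),tray=(138,253,200,297))}[n]
    white=M((V>125)&(S<60));nonwood=M((S<70))
    def show(k,m,roi,z,am=20):
        for c in blobs(m,roi,am)[:3]:
            mo=cv2.moments(c);uv=(mo['m10']/mo['m00'],mo['m01']/mo['m00'])
            print(n,k,'uv',np.round(uv,1),'cen',np.round(cast(n,[uv],z)[0,:2]*1000,1),'rect',rect(n,c,z))
    show('rndtag',white,R['rnd'],.045);show('bartag',white,R['bar'],.045)
    show('rndbody',M((S<90)),R['rnd'],.036);show('rndrail',M((S<60)&(V>55)),R['rnd'],.043);
    show('barbody',M((S<90)),R['bar'],.036)
    show('alu',white,R['chg'],.062); show('slab',nonwood,R['chg'],.03);show('baywall',M((V<45)),R['chg'],.04)
    show('tray',M(S<75),R['tray'],.015)
    show('blk',M((S>150)),R['blk'],.05)
i=cv2.imread('pics/top0.png');h=cv2.cvtColor(i,cv2.COLOR_BGR2HSV)
for p in [(220,323),(214,323),(231,323),(204,240),(323,250),(308,250),(350,240),(380,245),(380,255),(462,320),(450,320),(470,260),(479,260),(492,257),(480,230)]:print(p,h[p[1],p[0]])
```

```text
top rndtag uv [218.2 322.8] cen [402.3 294.3] rect [402.9 293.7  29.6  29.1 -89. ]
top bartag uv [201.5 238.8] cen [592.6 340.5] rect [592.5 340.5  58.7   9.7  18.1]
top rndbody uv [220.2 322.5] cen [402.3 291.7] rect [402.5 291.1  75.3  49.6  -0.7]
top rndrail uv [218.5 322.9] cen [401.8 294.2] rect [401.7 294.1  66.9  38.4   2.3]
top barbody uv [203.7 239.8] cen [591.3 337.6] rect [591.4 337.6  77.2  48.1  18.7]
top alu uv [381.  254.2] cen [564.1 -70.9] rect [563.6 -70.   58.8  58.4  -4.7]
top alu uv [381.6 253.1] cen [566.6 -72.4] rect [566.3 -71.5  23.9  16.1  45.8]
top slab uv [349.  252.9] cen [5.682e+02 1.000e-01] rect [5.684e+02 2.000e-01 2.364e+02 1.382e+02 8.500e+01]
top tray uv [462.5 319.9] cen [ 418.9 -265.9] rect [ 419.2 -265.8  104.7   77.     3.9]
top blk uv [476.8 259.4] cen [ 557.8 -289.9] rect [ 558.7 -293.3   79.6   68.4  -88.8]
scene rndtag uv [344.5 177.6] cen [400.1 294.2] rect [399.6 294.6  31.4  28.5  49.3]
scene bartag uv [406.4 199.1] cen [590.6 341.1] rect [590.4 340.9  59.5  12.1  15.4]
scene rndbody uv [344.3 181.8] cen [405.9 288.5] rect [412.8 278.9 1
[... 985 characters left out ...]
71.8] rect [ 425.6 -270.1  121.5   81.1    4.4]
scene blk uv [184.4 314.9] cen [ 594.3 -311.5] rect [ 5.827e+02 -3.062e+02  1.143e+02  8.280e+01  1.000e-01]
scene blk uv [187.2 309.2] cen [ 583.9 -299.6] rect [ 583.7 -300.3   36.    32.8  -54.7]
scene blk uv [186.7 321.6] cen [ 613.3 -316.5] rect [ 614.6 -315.3   42.3   25.   -19.2]
(220, 323) [ 55   9 164]
(214, 323) [ 49  12 164]
(231, 323) [  8 113   9]
(204, 240) [ 45  12 132]
(323, 250) [10 25 92]
(308, 250) [ 0 17 45]
(350, 240) [ 9 20 90]
(380, 245) [ 21  17 147]
(380, 255) [ 26  24 161]
(462, 320) [ 19  24 115]
(450, 320) [ 19  25 114]
(470, 260) [ 13 181 113]
(479, 260) [ 17 149  48]
(492, 257) [ 17 136 131]
(480, 230) [ 17 124 140]
```

```bash
cat >> h.py <<'E'
def togo(x,y,z,yang):
    "remaining shift cm and world turn deg to TCP (mm) with tool y axis at yang deg (mod 180), tool down"
    from plant import monitor
    from scipy.spatial.transform import Rotation as Ro
    s=monitor.read_state();R=Ro.from_rotvec(s['orientation']).as_matrix()
    def tgt(a):
        a=np.radians(a);Y=np.array([np.cos(a),np.sin(a),0]);Z=np.array([0,0,-1.]);return np.c_[np.cross(Y,Z),Y,Z]
    rv=min((Ro.from_matrix(tgt(yang+k)@R.T).as_rotvec() for k in(0,180)),key=np.linalg.norm)
    print('t',round(s['t'],2),'pos',np.round(s['tool_pos']*1000,1),'togo cm',np.round((np.array([x,y,z])-s['tool_pos']*1000)/10,2),'deg',np.round(np.degrees(rv),2),'F',np.round(s['force'],1),'open',round(s['opening']*1000,1),'grip',round(float(s['gripper_force']),1))
E
python3 - <<'E'
from h import *
i=cv2.imread('pics/top0.png');H,S,V=cv2.split(cv2.cvtColor(i,cv2.COLOR_BGR2HSV));M=lambda c:(c*255).astype(np.uint8)
m=M(V<65)
for c in cv2.findContours(m[215:290,300:345].copy(),cv2.RETR_CCOMP,cv2.CHAIN_APPROX_NONE,offset=(300,215))[0]:
    if cv2.contourArea(c)>100: print('bay',rect('top',c,.04),rect('top',c,.03))
m=M((abs(H.astype(int)-170)<8)&(S>60))
for c in blobs(m,(130,200,290,300),200): print('pink',rect('top',c,.036))
# punch handle: top end
for n,roi in(('top',(476,240,500,270)),('scene',(168,268,192,310))):
    i=cv2.imread(f'pics/{n}0.png');x0,y0,x1,y1=roi
    cv2.imwrite(f'pics/p_{n}.png',cv2.resize(i[y0:y1,x0:x1],None,fx=14 if n=='scene' else 16,fy=14 if n=='scene' else 16,interpolation=cv2.INTER_NEAREST))
a=cv2.imread('pics/p_top.png');b=cv2.imread('pics/p_scene.png');im=np.zeros((600,800,3),np.uint8);im[:a.shape[0],:a.shape[1]]=a;im[:b.shape[0],400:400+b.shape[1]]=b;cv2.imwrite('pics/punch.png',im)
togo(401.5,294.2,120,90.5)
E
```

```text
bay [574.1  59.6 106.5  75.4  -4.8] [575.   59.7 107.4  76.1  -4.8]
bay [573.7  59.4  96.9  68.6  -5.5] [574.5  59.5  97.8  69.2  -5.5]
pink [ 5.161e+02  4.487e+02  7.600e+01  5.400e+01 -1.000e-01]
pink [623.  210.3  79.   46.4  36. ]
t 0.1 pos [166.1 576.1 236.5] togo cm [ 23.54 -28.19 -11.65] deg [ 0.09 -0.02 16.59] F [-0.  -0.3 -0.5] open 92.8 grip 0.0
```

View pics/punch.png

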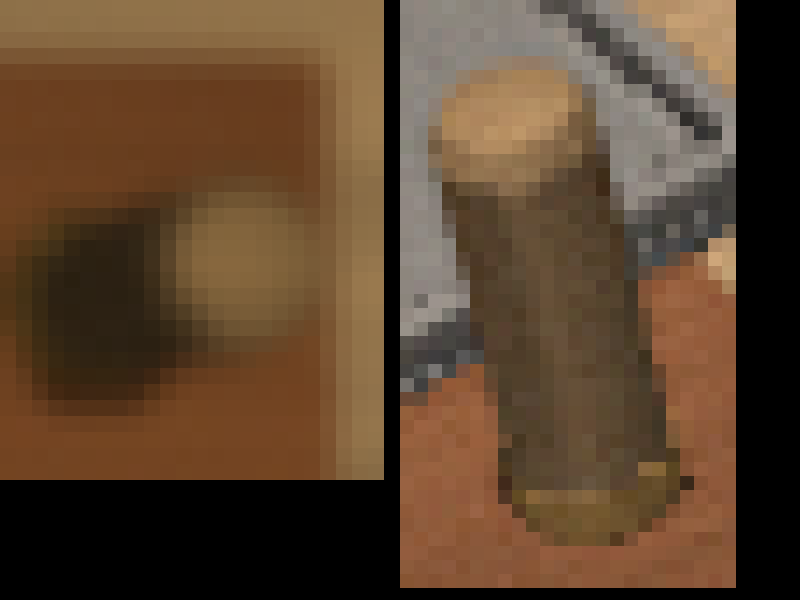

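The left half shows the handle's top disc centred at about (490.3,256.3) in the top view. The right half shows it at about (175.5,276.4) in the scene view. I move to above the round pack.

Request:
arm_command(
  deltas=[
    [[1.96, -2.35, -0.97, 0, 0, 1.38], [1.96, -2.35, -0.97, 0, 0, 1.38], [1.96, -2.35, -0.97, 0, 0, 1.38], [1.96, -2.35, -0.97, 0, 0, 1.38], [1.96, -2.35, -0.97, 0, 0, 1.38], [1.96, -2.35, -0.97, 0, 0, 1.38], [1.96, -2.35, -0.97, 0, 0, 1.38], [1.96, -2.35, -0.97, 0, 0, 1.38], [1.96, -2.35, -0.97, 0, 0, 1.38], [1.96, -2.35, -0.97, 0, 0, 1.38], [1.96, -2.35, -0.97, 0, 0, 1.38], [1.96, -2.35, -0.97, 0, 0, 1.38]],
  ],
  gripper=0.7,
)

```text
t: 1.1
tool_pos: [0.4019, 0.2931, 0.1203]
orientation: [0.015, -3.141, 0.0]
force: [-0.0, 0.2, -0.5]
opening: 0.0789
gripper_force: 0.0
```

Run:
```python
from h import *
print(cast('top',[(490.3,256.3)],.124),cast('scene',[(175.5,276.4)],.124),cast('scene',[(181.8,302.3)],.05))
togo(401.5,294.2,32,90.5)
```

```text
[[ 0.55973996 -0.29674356  0.124     ]] [[ 0.56490991 -0.30042098  0.124     ]] [[ 0.55924736 -0.29859568  0.05      ]]
t 1.1 pos [401.9 293.1 120.3] togo cm [-0.04  0.11 -8.83] deg [ 0.01 -0.02 -0.04] F [-0.   0.2 -0.5] open 78.9 grip 0.0
```

Request:
arm_command(
  deltas=[
    [[0, 0.1, -2, 0, 0, 0], [0, 0, -2, 0, 0, 0], [0, 0, -2, 0, 0, 0], [0, 0, -1.5, 0, 0, 0], [0, 0, -1, 0, 0, 0], [0, 0, -0.3, 0, 0, 0], [0, 0, 0, 0, 0, 0]],
  ],
)

```text
t: 1.68
tool_pos: [0.4008, 0.2951, 0.0322]
orientation: [0.013, -3.14, 0.002]
force: [0.1, -0.1, 0.0]
opening: 0.0792
gripper_force: 0.0
```

Request:
arm_command(
  deltas=[
    [[0, 0, 0, 0, 0, 0], [0, 0, 0, 0, 0, 0], [0, 0, 0, 0, 0, 0], [0, 0, 0, 0, 0, 0], [0, 0, 0, 0, 0, 0], [0, 0, 0, 0, 0, 0], [0, 0, 0, 0, 0, 0]],
  ],
  gripper=-1,
  squeeze=25,
)

```text
t: 2.27
tool_pos: [0.4019, 0.2954, 0.0337]
orientation: [-0.013, 3.141, -0.0]
force: [-0.5, -3.5, 6.5]
opening: 0.0498
gripper_force: 24.9
```

Request:
arm_command(
  deltas=[
    [[0, 0, 1.5, 0, 0, 0], [0, 0, 2.5, 0, 0, 0], [0, 0, 2.5, 0, 0, 0], [1, -1.3, 1.5, 0, 0, 0], [2.3, -3.1, 0, 0, 0, -0.7], [2.3, -3.1, 0, 0, 0, -0.8], [2.3, -3.1, 0, 0, 0, -0.8], [2.3, -3.1, 0, 0, 0, -0.8], [2.3, -3.1, 0, 0, 0, -0.8], [2.3, -3.1, 0, 0, 0, -0.8], [2.3, -3.1, 0, 0, 0, -0.8], [0.2, -0.6, 0, 0, 0, 0]],
  ],
)

```text
t: 3.27
tool_pos: [0.577, 0.0545, 0.1125]
orientation: [0.145, 3.137, -0.003]
force: [0.7, 0.4, -4.2]
opening: 0.0497
gripper_force: 24.9
```

Run:
```python
from h import *
togo(574.3,59.6,64,85)
for n in('top','scene'):cv2.imwrite(f'pics/{n}1.png',eyes.read_camera(n))
a=cv2.imread('pics/top1.png')[190:310,260:420];b=cv2.imread('pics/scene1.png')[150:290,240:400]
cv2.imwrite('pics/c2.png',np.hstack([cv2.resize(a,(400,300)),cv2.resize(b,(343,300))]))
```

```text
t 3.27 pos [577.   54.5 112.5] togo cm [-0.27  0.51 -4.85] deg [0.11 0.07 0.28] F [ 0.7  0.4 -4.2] open 49.7 grip 24.9
```

View pics/c2.png

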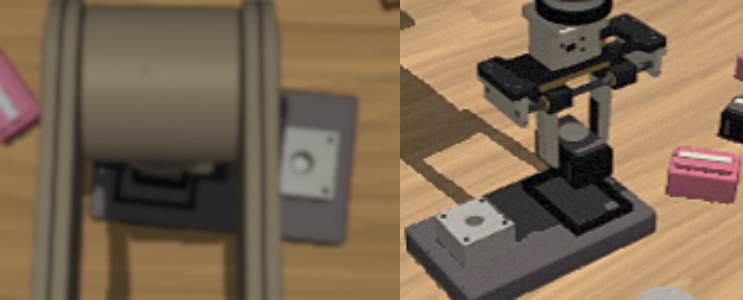

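The pack is held level above the bay, with its tag at about scene (321,212). I check the offset of the tag from the TCP.

Run:
```python
from h import *
i=cv2.imread('pics/scene1.png');H,S,V=cv2.split(cv2.cvtColor(i,cv2.COLOR_BGR2HSV))
print(V[206:219,310:332:2])
for c in blobs(((V>105)&(S<70)).astype(np.uint8)*255,(308,202,334,222),15):
    mo=cv2.moments(c);uv=(mo['m10']/mo['m00'],mo['m01']/mo['m00']);print(uv,mo['m00'],cast('scene',[uv],.124),cv2.boundingRect(c))
print(proj('scene',[.577,.0545,.124]))
```

```text
[[110 112  45  46  50  51  51 194 195  76  14]
 [107 112  46  51  87  96  82 104 195  76  24]
 [107 108  52 107 127 123 119 104 172  91  22]
 [114 111  81 128 118 120 116 114 139  94   3]
 [104 105 103 120 118 116 116 121 114  55  19]
 [105 104 111 115 114 120 112 111 121  73  17]
 [106 111 101 120 117 117 116 115 123  59  46]
 [104 111  85 119 114 123 119 120 112  45  59]
 [106 110  47 114 122 119 122 125  66  48  53]
 [107 112  48  51 109 131 130  85  44  55  51]
 [106 115  47  52  40  41  43  50  50  51  79]
 [107 114   9  49  49  54  52  52  55  79 110]
 [104 110  25  40  58  55  56  55  80 110  96]]
(315.7142857142857, 211.7092731829574) 133.0 [[0.57079957 0.04456686 0.124     ]] (308, 203, 20, 19)
[[320.86674863 211.26391127]]
```

Request:
arm_command(
  deltas=[
    [[-0.27, 0.51, 0, 0, 0, 0.2], [0, 0, -1, 0, 0, 0], [0, 0, -1.5, 0, 0, 0], [0, 0, -1.2, 0, 0, 0], [0, 0, -0.7, 0, 0, 0], [0, 0, -0.4, 0, 0, 0], [0, 0, -0.1, 0, 0, 0], [0, 0, 0, 0, 0, 0]],
  ],
)

```text
t: 4.03
tool_pos: [0.5715, 0.0652, 0.0639]
orientation: [-0.131, -3.139, -0.0]
force: [0.5, 0.6, -4.3]
opening: 0.0501
gripper_force: 24.9
```

Request:
arm_command(
  deltas=[
    [[0, 0, 0.2, 0, 0, 0], [0.15, -0.25, 0, 0, 0, 0], [0.13, -0.28, 0, 0, 0, 0], [0, 0, 0, 0, 0, 0], [0, 0, 0, 0, 0, 0], [0, 0, 0, 0, 0, 0]],
  ],
)

```text
t: 4.53
tool_pos: [0.5746, 0.0591, 0.066]
orientation: [-0.133, -3.139, -0.0]
force: [0.7, 0.2, -4.6]
opening: 0.05
gripper_force: 24.9
```

Run:
```python
from h import *
togo(574.3,59.6,63.7,85)
```

```text
t 4.53 pos [574.6  59.1  66. ] togo cm [-0.03  0.05 -0.23] deg [-0.   -0.   -0.15] F [ 0.7  0.2 -4.6] open 50.0 grip 24.9
```

Now I lower it the last 2 mm, open, and lift away.

Request:
arm_command(
  deltas=[
    [[0, 0, -0.15, 0, 0, 0], [0, 0, -0.1, 0, 0, 0], [0, 0, 0, 0, 0, 0], [0, 0, 0, 0, 0, 0]],
  ],
)

```text
t: 4.87
tool_pos: [0.5746, 0.0593, 0.0637]
orientation: [0.132, 3.139, -0.0]
force: [-0.6, -1.1, -2.0]
opening: 0.0496
gripper_force: 24.9
```

Request:
arm_command(
  deltas=[
    [[0, 0, 0, 0, 0, 0], [0, 0, 0, 0, 0, 0], [0, 0, 0, 0, 0, 0], [0, 0, 0, 0, 0, 0], [0, 0, 0, 0, 0, 0], [0, 0, 1, 0, 0, 0], [0, 0, 2, 0, 0, 0], [0, 0, 3, 0, 0, 0]],
  ],
  gripper=0.7,
)

```text
t: 5.53
tool_pos: [0.5723, 0.0593, 0.1218]
orientation: [-0.132, -3.133, 0.0]
force: [0.3, 0.5, -0.4]
opening: 0.079
gripper_force: 0.0
```

Run:
```python
from h import *
togo(591.5,340.7,120,108)
```

```text
t 5.53 pos [572.3  59.3 121.8] togo cm [ 1.92 28.14 -0.18] deg [ 0.07 -0.32 22.83] F [ 0.3  0.5 -0.4] open 79.0 grip 0.0
```

Request:
arm_command(
  deltas=[
    [[0.15, 1.5, 0, 0, 0, 1.3], [0.15, 2.8, 0, 0, 0, 2.2], [0.15, 2.8, 0, 0, 0, 2.2], [0.15, 2.8, 0, 0, 0, 2.2], [0.15, 2.8, 0, 0, 0, 2.2], [0.15, 2.8, 0, 0, 0, 2.2], [0.15, 2.8, 0, 0, 0, 2.2], [0.15, 2.8, 0, 0, 0, 2.2], [0.15, 2.8, 0, 0, 0, 2.2], [0.15, 2.8, 0, 0, 0, 2.2], [0.15, 1.4, 0, 0, 0, 1.8], [0, 0, 0, 0, 0, 0]],
  ],
)

```text
t: 6.53
tool_pos: [0.5907, 0.3437, 0.1244]
orientation: [-0.501, 3.1, 0.002]
force: [-0.1, 0.3, -1.5]
opening: 0.079
gripper_force: 0.0
```

Run:
```python
from h import *
togo(591.5,340.7,32,108)
a=eyes.read_camera('top');cv2.imwrite('pics/top2.png',a)
b=eyes.read_camera('scene');cv2.imwrite('pics/scene2.png',b)
cv2.imwrite('pics/c3.png',np.hstack([cv2.resize(a[205:305,280:420],(420,300)),cv2.resize(b[215:300,235:365],(380,300))]))
```

```text
t 6.53 pos [590.7 343.7 124.4] togo cm [ 0.08 -0.3  -9.24] deg [-0.08  0.05 -0.35] F [-0.1  0.3 -1.5] open 79.0 grip 0.0
```

View pics/c3.png

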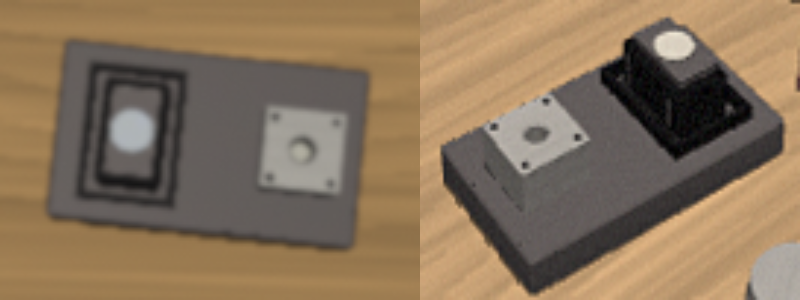

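The round pack sits inside the bay walls (crop about (130,130)). Next I grasp the bar pack.

Request:
arm_command(
  deltas=[
    [[0, 0, -1.5, 0, 0, 0], [0, 0, -2.5, 0, 0, 0], [0, 0, -2.5, 0, 0, 0], [0, 0, -1.5, 0, 0, 0], [0, 0, -0.8, 0, 0, 0], [0, 0, -0.3, 0, 0, 0], [0, 0, 0, 0, 0, 0], [0, 0, 0, 0, 0, 0]],
  ],
)

```text
t: 7.3
tool_pos: [0.5919, 0.3405, 0.0338]
orientation: [-0.493, 3.101, 0.001]
force: [0.3, 0.5, -0.1]
opening: 0.079
gripper_force: 0.0
```

Request:
arm_command(
  deltas=[
    [[0, 0, 0, 0, 0, 0], [0, 0, 0, 0, 0, 0], [0, 0, 0, 0, 0, 0], [0, 0, 0, 0, 0, 0], [0, 0, 0, 0, 0, 0], [0, 0, 0, 0, 0, 0]],
  ],
  gripper=-1,
  squeeze=25,
)

```text
t: 7.8
tool_pos: [0.5912, 0.3405, 0.0329]
orientation: [-0.494, 3.102, 0.0]
force: [-0.5, -0.2, 1.4]
opening: 0.0499
gripper_force: 25.0
```

Run:
```python
from h import *
togo(419,-265.8,120,93.9)
```

```text
t 7.8 pos [591.2 340.5  32.9] togo cm [-17.22 -60.63   8.71] deg [-1.000e-02  3.000e-02 -1.418e+01] F [-0.5 -0.2  1.4] open 49.9 grip 25.0
```

Request:
arm_command(
  deltas=[
    [[0, 0, 1.5, 0, 0, 0], [0, 0, 3, 0, 0, 0], [0, 0, 3, 0, 0, 0], [-0.6, -1, 2.5, 0, 0, -0.2], [-0.8, -2.6, 1, 0, 0, -0.6], [-0.8, -2.8, 0, 0, 0, -0.7], [-0.8, -2.8, 0, 0, 0, -0.7], [-0.8, -2.8, 0, 0, 0, -0.7], [-0.8, -2.8, 0, 0, 0, -0.7], [-0.8, -2.8, 0, 0, 0, -0.7], [-0.8, -2.8, 0, 0, 0, -0.7], [-0.8, -2.8, 0, 0, 0, -0.7]],
  ],
)

```text
t: 8.8
tool_pos: [0.5202, 0.1071, 0.1431]
orientation: [0.338, -3.123, 0.0]
force: [0.9, -1.0, -2.5]
opening: 0.05
gripper_force: 25.0
```

Request:
arm_command(
  deltas=[
    [[-0.8, -2.8, 0, 0, 0, -0.7], [-0.8, -2.8, 0, 0, 0, -0.7], [-0.8, -2.8, 0, 0, 0, -0.7], [-0.8, -2.8, 0, 0, 0, -0.7], [-0.8, -2.8, 0, 0, 0, -0.7], [-0.8, -2.8, 0, 0, 0, -0.7], [-0.8, -2.8, 0, 0, 0, -0.7], [-0.8, -2.8, 0, 0, 0, -0.7], [-0.8, -2.8, 0, 0, 0, -0.7], [-0.8, -2.8, 0, 0, 0, -0.7], [-0.8, -2.8, 0, 0, 0, -0.7], [-0.6, -2.0, 0, 0, 0, -0.1]],
  ],
)

```text
t: 9.8
tool_pos: [0.426, -0.2217, 0.1433]
orientation: [-0.123, 3.139, -0.001]
force: [-0.6, -1.0, -3.2]
opening: 0.05
gripper_force: 25.0
```

Request:
arm_command(
  deltas=[
    [[0, -1.3, 0, 0, 0, 0], [0, -0.5, 0, 0, 0, 0], [0, 0, 0, 0, 0, 0], [0, 0, 0, 0, 0, 0]],
  ],
)

```text
t: 10.13
tool_pos: [0.4274, -0.2369, 0.1426]
orientation: [0.125, -3.139, -0.001]
force: [-0.2, 0.9, -3.2]
opening: 0.0497
gripper_force: 25.0
```

Run:
```python
from h import *
togo(419,-265.8,39,93.9)
```

```text
t 10.13 pos [ 427.4 -236.9  142.6] togo cm [ -0.84  -2.89 -10.36] deg [-0.04 -0.   -0.68] F [-0.2  0.9 -3.2] open 49.7 grip 25.0
```

Request:
arm_command(
  deltas=[
    [[-0.4, -1.4, 0, 0, 0, -0.4], [-0.4, -1.5, 0, 0, 0, -0.3], [0, 0, -1.5, 0, 0, 0], [0, 0, -2.5, 0, 0, 0], [0, 0, -2.5, 0, 0, 0], [0, 0, -1.5, 0, 0, 0], [0, 0, -0.5, 0, 0, 0], [0, 0, 0, 0, 0, 0], [0, 0, 0, 0, 0, 0], [0, 0, 0, 0, 0, 0]],
  ],
)

```text
t: 10.97
tool_pos: [0.4203, -0.267, 0.0591]
orientation: [-0.107, 3.138, -0.002]
force: [-0.3, -0.4, -2.5]
opening: 0.05
gripper_force: 25.0
```

Run:
```python
from h import *
togo(419,-265.8,39,93.9)
```

```text
t 10.97 pos [ 420.3 -267.    59.1] togo cm [-0.13  0.12 -2.01] deg [ 0.08  0.11 -0.01] F [-0.3 -0.4 -2.5] open 50.0 grip 25.0
```

Request:
arm_command(
  deltas=[
    [[-0.1, 0.1, -0.6, 0, 0, 0], [0, 0, -0.6, 0, 0, 0], [0, 0, -0.4, 0, 0, 0], [0, 0, -0.3, 0, 0, 0], [0, 0, -0.15, 0, 0, 0], [0, 0, 0, 0, 0, 0], [0, 0, 0, 0, 0, 0]],
  ],
)

```text
t: 11.55
tool_pos: [0.418, -0.2655, 0.0385]
orientation: [0.107, -3.139, -0.001]
force: [-8.5, 6.6, 17.7]
opening: 0.0499
gripper_force: 25.0
```

Request:
arm_command(
  deltas=[
    [[0, 0, 0, 0, 0, 0], [0, 0, 0, 0, 0, 0], [0, 0, 0, 0, 0, 0], [0, 0, 0, 0, 0, 0], [0, 0, 0, 0, 0, 0], [0, 0, 1, 0, 0, 0], [0, 0, 3, 0, 0, 0], [0, 0, 4, 0, 0, 0], [0, 0, 4, 0, 0, 0], [0, 0, 3, 0, 0, 0], [0, 0, 0, 0, 0, 0]],
  ],
  gripper=0.7,
)

```text
t: 12.47
tool_pos: [0.4213, -0.2682, 0.1959]
orientation: [-0.106, 3.13, -0.013]
force: [-0.0, -0.4, 0.4]
opening: 0.0787
gripper_force: 0.0
```

Run:
```python
from h import *
togo(560,-298,190,93.9)
a=eyes.read_camera('top');b=eyes.read_camera('scene')
cv2.imwrite('pics/c4.png',np.hstack([cv2.resize(a[230:360,420:520],(300,390)),cv2.resize(b[200:340,120:280],(446,390))]))
```

```text
t 12.47 pos [ 421.3 -268.2  195.9] togo cm [13.87 -2.98 -0.59] deg [0.45 0.56 0.03] F [-0.  -0.4  0.4] open 78.7 grip 0.0
```

View pics/c4.png

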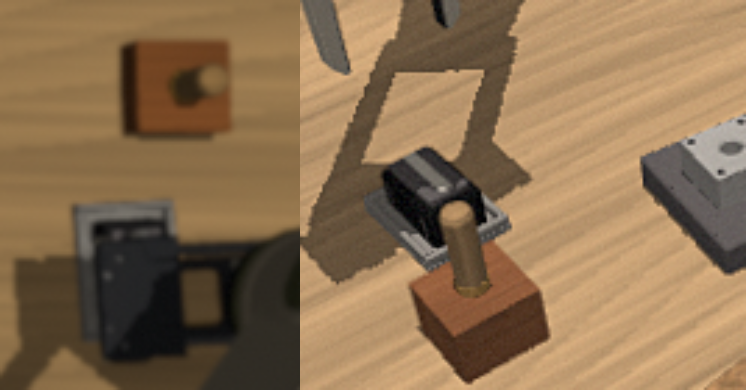

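The bar pack lies in the tray at about crop (430,190) in the scene half. I'll check it again once the arm is clear. Next I go over the punch.

Request:
arm_command(
  deltas=[
    [[1.5, -0.3, 0, 0, 0, 0], [2.5, -0.5, 0, 0, 0, 0], [2.5, -0.5, 0, 0, 0, 0], [2.5, -0.5, 0, 0, 0, 0], [2.5, -0.6, 0, 0, 0, 0], [1.7, -0.4, 0, 0, 0, 0], [0.8, -0.2, 0, 0, 0, 0], [0, 0, 0, 0, 0, 0], [0, 0, 0, 0, 0, 0], [0, 0, 0, 0, 0, 0]],
  ],
)

```text
t: 13.4
tool_pos: [0.5568, -0.2954, 0.1862]
orientation: [0.106, -3.138, -0.001]
force: [0.5, -0.4, 0.5]
opening: 0.079
gripper_force: 0.0
```

Run:
```python
from h import *
togo(560.5,-298,92,93.9)
a=eyes.read_camera('top');cv2.imwrite('pics/top4.png',a);b=eyes.read_camera('scene');cv2.imwrite('pics/scene4.png',b)
H,S,V=cv2.split(cv2.cvtColor(a,cv2.COLOR_BGR2HSV))
white=((V>120)&(S<60)).astype(np.uint8)*255
for c in blobs(white,(440,295,490,345),20): print('bar',rect('top',c,.051),cv2.boundingRect(c))
cv2.imwrite('pics/c5.png',np.hstack([cv2.resize(a[230:360,420:520],(300,390)),cv2.resize(b[200:340,120:280],(446,390))]))
```

```text
t 13.4 pos [ 556.8 -295.4  186.2] togo cm [ 0.37 -0.26 -9.42] deg [-0.05 -0.09  0.04] F [ 0.5 -0.4  0.5] open 79.0 grip 0.0
bar [ 420.7 -265.6   53.4   11.2    1.3] (464, 308, 6, 25)
```

View pics/c5.png

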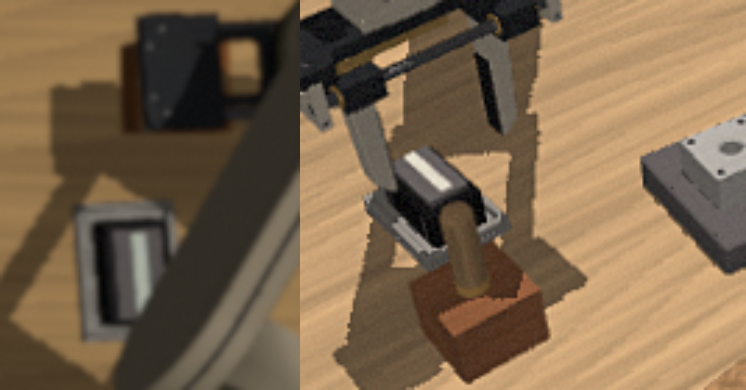

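The bar pack lies flat inside the tray walls (crop about (130,265)). Now I go down on the handle and grip it.

Request:
arm_command(
  deltas=[
    [[0.3, -0.26, -1.5, 0, 0, 0], [0, 0, -2.5, 0, 0, 0], [0, 0, -2.5, 0, 0, 0], [0, 0, -1.7, 0, 0, 0], [0, 0, -0.9, 0, 0, 0], [0, 0, -0.3, 0, 0, 0], [0, 0, 0, 0, 0, 0], [0, 0, 0, 0, 0, 0]],
  ],
)

```text
t: 14.17
tool_pos: [0.5616, -0.2987, 0.0941]
orientation: [-0.106, 3.139, -0.001]
force: [-0.0, -0.6, 0.6]
opening: 0.0796
gripper_force: 0.0
```

Request:
arm_command(
  deltas=[
    [[0, 0, 0, 0, 0, 0], [0, 0, 0, 0, 0, 0], [0, 0, 0, 0, 0, 0], [0, 0, 0, 0, 0, 0], [0, 0, 0, 0, 0, 0], [0, 0, 0, 0, 0, 0], [0, 0, 0, 0, 0, 0], [0, 0, 0, 0, 0, 0]],
  ],
  gripper=-1,
  squeeze=40,
)

```text
t: 14.83
tool_pos: [0.561, -0.2983, 0.093]
orientation: [0.106, -3.14, -0.0]
force: [0.3, 0.3, -0.0]
opening: 0.0303
gripper_force: 0.0
```

Request:
arm_command(
  deltas=[
    [[0, 0, 0, 0, 0, 0], [0, 0, 0, 0, 0, 0], [0, 0, 0, 0, 0, 0], [0, 0, 0, 0, 0, 0], [0, 0, 0, 0, 0, 0]],
  ],
)

```text
t: 15.25
tool_pos: [0.561, -0.2983, 0.0929]
orientation: [0.106, -3.14, -0.0]
force: [-0.4, 0.2, -0.8]
opening: 0.0236
gripper_force: 40.0
```

Request:
arm_command(
  deltas=[
    [[0, 0, 0.7, 0, 0, 0], [0, 0, 1.5, 0, 0, 0], [0, 0, 2, 0, 0, 0], [0, 0, 2, 0, 0, 0], [0, 0, 2, 0, 0, 0], [0, 0, 1.5, 0, 0, 0], [0, 0, 0.8, 0, 0, 0], [0, 0, 0, 0, 0, 0], [0, 0, 0, 0, 0, 0]],
  ],
)

```text
t: 16.0
tool_pos: [0.5611, -0.2983, 0.1981]
orientation: [-0.106, 3.139, -0.0]
force: [-0.2, 0.6, -1.2]
opening: 0.0234
gripper_force: 40.0
```

Run:
```python
from h import *
togo(563.3,-69.8,180,93.9)
b=eyes.read_camera('scene');cv2.imwrite('pics/scene5.png',b)
cv2.imwrite('pics/c6.png',cv2.resize(b[180:340,110:250],None,fx=3.7,fy=3.7,interpolation=2))
```

```text
t 16.0 pos [ 561.1 -298.3  198.1] togo cm [ 0.22 22.85 -1.81] deg [0.01 0.02 0.03] F [-0.2  0.6 -1.2] open 23.4 grip 40.0
```

View pics/c6.png

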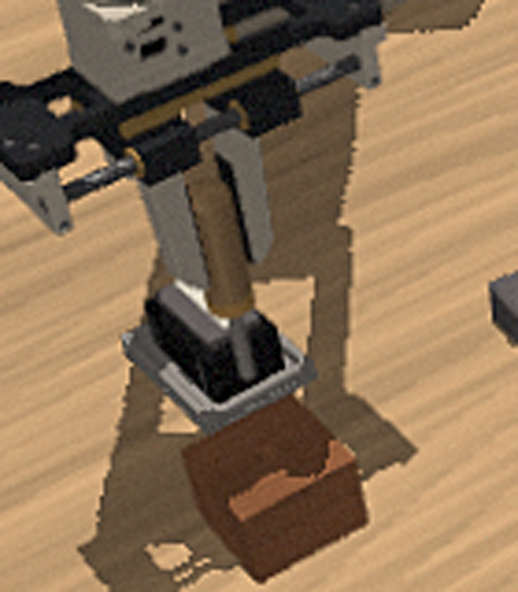

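The punch is out and upright, with the tip at about scene (176,283). I carry it over the reset block.

Request:
arm_command(
  deltas=[
    [[0, 1, 0, 0, 0, 0], [0, 2, 0, 0, 0, 0], [0.02, 2.3, 0, 0, 0, 0], [0.02, 2.3, 0, 0, 0, 0], [0.02, 2.3, 0, 0, 0, 0], [0.02, 2.3, 0, 0, 0, 0], [0.02, 2.3, 0, 0, 0, 0], [0.02, 2.3, 0, 0, 0, 0], [0.02, 2.3, 0, 0, 0, 0], [0.02, 2.0, 0, 0, 0, 0], [0.04, 1.2, 0, 0, 0, 0], [0.02, 0.5, 0, 0, 0, 0]],
  ],
)

```text
t: 17.05
tool_pos: [0.5626, -0.068, 0.1969]
orientation: [0.109, -3.138, -0.001]
force: [0.5, -0.2, -2.3]
opening: 0.0232
gripper_force: 40.0
```

Request:
arm_command(
  deltas=[
    [[0, 0, -0.7, 0, 0, 0], [0, 0, -1, 0, 0, 0], [0, 0, -0.8, 0, 0, 0], [0, 0, -0.3, 0, 0, 0], [0, 0, 0, 0, 0, 0], [0, 0, 0, 0, 0, 0], [0, 0, 0, 0, 0, 0]],
  ],
)

```text
t: 17.63
tool_pos: [0.5634, -0.0708, 0.1703]
orientation: [-0.105, 3.139, -0.0]
force: [1.2, -0.7, -0.4]
opening: 0.0234
gripper_force: 40.0
```

Run:
```python
from h import *
togo(563.3,-69.8,165,93.9)
from plant import monitor
p=monitor.read_state()['tool_pos']
print('scene5 tip/shoulder expected',proj('scene',[[.561,-.2983,.107],[.561,-.2983,.155]]))
print('hole', cast('scene',[(275,252.7)],.062), proj('scene',[.5633,-.0698,.062]))
b=eyes.read_camera('scene');cv2.imwrite('pics/scene6.png',b)
print('now tip expected',proj('scene',[p-[0,0,.091],p-[0,0,.043]]))
cv2.imwrite('pics/c7.png',cv2.resize(b[200:275,230:320],(720,600),interpolation=2))
```

```text
t 17.63 pos [563.4 -70.8 170.3] togo cm [-0.01  0.1  -0.53] deg [0.01 0.02 0.07] F [ 1.2 -0.7 -0.4] open 23.4 grip 40.0
scene5 tip/shoulder expected [[177.15800366 281.52403487]
 [172.55714735 262.42329829]]
hole [[ 0.56514744 -0.06904363  0.062     ]] [[274.22946627 252.44413435]]
now tip expected [[273.42623521 246.47688469]
 [272.07079417 228.67179421]]
```

View pics/c7.png

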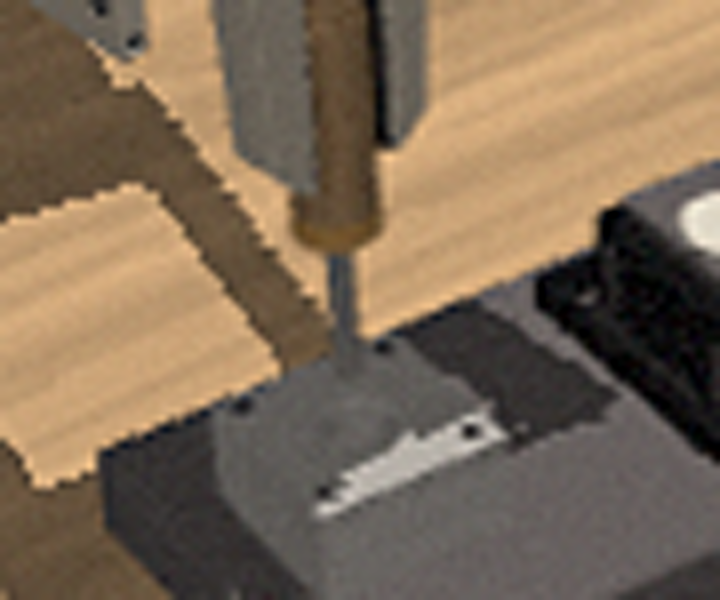

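The tip is at scene (273.4,246.9) as predicted, and the hole is at about (274.4,252), so they line up. I lower into the hole.

Request:
arm_command(
  deltas=[
    [[0.03, 0.09, -0.6, 0, 0, 0], [0, 0, -0.6, 0, 0, 0], [0, 0, -0.6, 0, 0, 0], [0, 0, -0.6, 0, 0, 0], [0, 0, -0.5, 0, 0, 0], [0, 0, -0.3, 0, 0, 0], [0, 0, 0, 0, 0, 0], [0, 0, 0, 0, 0, 0], [0, 0, 0, 0, 0, 0]],
  ],
)

```text
t: 18.43
tool_pos: [0.5638, -0.0694, 0.1383]
orientation: [-0.106, 3.139, -0.0]
force: [0.2, -0.9, -1.2]
opening: 0.0234
gripper_force: 40.0
```

Run:
```python
from h import *
togo(563.3,-69.8,125,93.9)
```

```text
t 18.43 pos [563.8 -69.4 138.3] togo cm [-0.05 -0.04 -1.33] deg [0.   0.02 0.03] F [ 0.2 -0.9 -1.2] open 23.4 grip 40.0
```

Tip is at about z 47 mm, inside the hole with no contact. I press on gently.

Request:
arm_command(
  deltas=[
    [[0, 0, -0.3, 0, 0, 0], [0, 0, -0.3, 0, 0, 0], [0, 0, -0.2, 0, 0, 0], [0, 0, -0.15, 0, 0, 0], [0, 0, 0, 0, 0, 0], [0, 0, 0, 0, 0, 0], [0, 0, 0, 0, 0, 0]],
  ],
)

```text
t: 19.02
tool_pos: [0.5638, -0.0694, 0.1289]
orientation: [-0.106, 3.139, -0.0]
force: [-0.3, 0.3, 2.5]
opening: 0.0236
gripper_force: 40.0
```

Request:
arm_command(
  deltas=[
    [[0, 0, -0.15, 0, 0, 0], [0, 0, -0.1, 0, 0, 0], [0, 0, 0, 0, 0, 0], [0, 0, 0, 0, 0, 0], [0, 0, 0, 0, 0, 0]],
  ],
)

```text
t: 19.43
tool_pos: [0.5637, -0.0694, 0.1263]
orientation: [-0.106, 3.139, -0.0]
force: [-0.6, -0.6, 4.0]
opening: 0.0236
gripper_force: 40.0
```

Request:
arm_command(
  deltas=[
    [[0, 0, -0.1, 0, 0, 0], [0, 0, -0.1, 0, 0, 0], [0, 0, 0, 0, 0, 0], [0, 0, 0, 0, 0, 0], [0, 0, 0, 0, 0, 0]],
  ],
)

```text
t: 19.85
tool_pos: [0.5639, -0.0695, 0.1248]
orientation: [-0.106, 3.139, -0.0]
force: [-1.3, 0.0, 8.9]
opening: 0.0236
gripper_force: 40.0
```

Request:
arm_command(
  deltas=[
    [[0, 0, -0.1, 0, 0, 0], [0, 0, 0, 0, 0, 0], [0, 0, 0, 0, 0, 0], [0, 0, 0, 0, 0, 0]],
  ],
)

```text
t: 20.18
tool_pos: [0.5642, -0.0695, 0.1246]
orientation: [-0.106, 3.138, -0.001]
force: [-2.9, 0.7, 13.8]
opening: 0.0234
gripper_force: 40.0
```

The button is on its hard stop: force climbed from 8.9 to 13.8 N while the tip moved only 0.2 mm, against about 6.5 N needed for full travel. I hand in.

Run:
```python
from h import *
from plant import ticket
togo(563.3,-69.8,125,93.9)
print(ticket.close_job())
```

```text
t 20.18 pos [564.2 -69.5 124.6] togo cm [-0.09 -0.03  0.04] deg [0.02 0.09 0.03] F [-2.9  0.7 13.8] open 23.4 grip 40.0
the job is handed in; nothing more can be done
None
```

I handed the job in at 20.2 s: the round-tag pack is in the bay, the bar-tag pack is in the reject tray, and the gripped punch is holding the reset button on its stop at about 14 N; the hand-in returned no verdict.

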